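Nip a spun copper cup in the crank fixture with the slack taken up

ROBOT

A 6-joint arm with a two-finger parallel gripper is mounted at the origin on the work surface. World frame = base frame: x ahead of the robot, y to its left, z up, the work surface at z = 0. Lengths are in mm, angles in rad, forces in N, time in s.
With the tool pointing down it reaches from about 325 to 900 mm from the base axis. Payload 6.1 kg.
Tool frame: the origin (TCP) lies on the centre line of the jaws, within the pads' length; the fingertips stand 11 mm ahead of it and the grasp point (between the pads) lies 8 mm behind it; z points along the fingers, y is the line along which they close (so a half turn about z gives the same grasp; the last joint's range is limited). The gripper opens to 85 mm and grips with 20 to 120 N. Pads are 22 mm wide; open, the fingers measure 114 mm over their backs; the gripper's body (76 mm by 85 mm) begins 54 mm behind the grasp point. The pads swing forward as they close: fully open they stand 13 mm farther back than shut.
Start: joints at [1.159, 0.22, 1.526, -0, 1.395, -0.126], TCP at [176.202, 599.641, 242.3] pointing down, gripper open.
Joint ranges: [-2.98, 2.98], [-0.91, 2.08], [0.09, 2.57], [-1.24, 4.39], [0.2, 2.65], [-2.68, 2.68]. Speed limits (rad/s): [2.57, 2.57, 3.01, 3.14, 3.14, 3.14].

INTERFACE

Orientations are given as a unit quaternion [x, y, z, w].
In Python, from rig import telemetry, optics, env gives the robot as it stands.
- The arm moves only by the shell command python3 -m jog 'ROWS'. ROWS is a JSON object of lists of equal length, an entry for each row: "claw": the opening, from 0 (shut) to 1 (fully open); "delta_pos": the shift along the tool's x, y, z in m, a list of three; "turn": the turn about the tool's z in degrees. A call has 1 to 8 rows; each row shifts and turns the commanded pose from where the row before left it, along the tool's axes as they then stand; what a row does not reach is not made up. A row lasts 1/8 s, in which the tool goes at most 62.5 mm and 10.7 degrees, less where a joint would pass 70% of its speed; a pose out of reach is approached as far as the arm can. A call with a gripper value outside its range is refused whole. The fingers move at their own pace and stop on an object; the grip force is fixed at half the most. Time passes only in rows, so rows that do not move let the fingers close. It gives the time, the measured TCP pose, the force, the opening and the grip force at its end, in the units of the state.
- telemetry.sense(): the state, without advancing time (a new reading comes with each control period).
- optics.grab_frame(name): name is "side" or "top"; returns (picture, depth): 420x560x3 uint8, red, green, blue; 420x560 float32, mm along the optical axis (not along the pixel's ray), 0 where there is no reading.
- optics.get_calibration(name): a dict with "fx", "fy", "cx", "cy" (pixels), "k1" (the pictures are not rectified: a ray, as slopes to the right and down, at radius r is drawn at 1 + k1 r^2 times it, then the intrinsics apply), "R" (3x3) and "t" (3): a world point X has camera coordinates R X + t. Camera axes: x right, y down, z forward; pixel columns grow to the right and rows downward; lengths in mm; the calibration is good to about 2 mm. A picture is of the moment at which its call begins. get_calibration takes no time and is no camera call.
- env.job_done(): hands the job in; it is judged then, once.
Trained networks look in the newest picture that a camera, given by its name, has taken for a name from the list of things; names that differ only in an ending like _2 or _b are one class to them, and where a whole thing is asked for, a point or a joint stands for the part that bears it (a point fixed in the world has none). Each returns a list of dicts, best first, with "conf" (0 to 1); they miss things now and then, are a little off and sometimes report something else, mostly with a low value. They report only what shows in the picture. A call takes as long as a camera call. They do not tell look-alikes from the thing itself.
- optics.masks_of(camera, name): "pixels" (420x560 bool, what is visible of it).
- optics.pinpoint(camera, name): "centre" ([x, y, z] in mm, in world coordinates, good to about 4 mm: a listed point, or the origin of a listed thing).
The state is a dict: "clock": time; "joint_pos": joint angles; "qd": joint speeds; "joint_efforts": joint torques, N m; "tool_pos": TCP position; "tool_rot": TCP orientation; "force": force on the tool from outside, world axes, zero at the start; "wrist_torque": the same for the moment, N m; "finger_gap": finger opening in mm; "finger_force": force on a finger pad.
Only numpy, scipy, OpenCV 4.12 (cv2) and the standard library are available. Lean on these libraries where they do the work, as an engineer would, in place of code of your own. Each camera call takes 0.05 s, during which the arm holds its last target. There are 200 camera calls.

TASK

Wind the fixture's crank anticlockwise until the ram is fully open, stand the small copper cup upright on the bed between the pad and the V-jaw and let go of it, then wind the crank clockwise until the pad holds the cup gently but firmly in the V (about 10 N, the red ring on the plunger just gone into its sleeve; much more dents the cup). Finish on a clockwise turn so that the crank's slack stays taken up on the closing side (if you go too tight, wind well open and come up again), let go of the crank, and leave the brass cup, the wooden former and the oil can where they stand.

Things in the scene. Friction and masses are not known exactly. Their poses are not given: they have to be found in the camera images.
- cup: small spun copper cup, open at the top, 56 mm outside diameter (44 mm at the foot, full width from 10 mm up), 55 mm tall, wall 3 mm, about 0.16 kg; stands upright on the bench; origin under the centre of its foot, z up. There is a brass one of the same shape that is not wanted.
- fixture: green bolted-down fixture; origin on the bench under it, z up, y from crank end to V-jaw. In its frame, mm: bed x -65..65, y -180..150, top at z 30. Crank housing x -40..40, y -160..-70, top z 96. Square ram along y through it, sleeve top z 73; its tail reaches y -165 closed, -225 open. V-jaw up to z 75, anvil block behind it (y 122..148) up to z 80
- crank_axis (a point): point on the crank's vertical axis, at the top of the housing (96 mm above the bench; (0, -115) mm in the fixture's frame)
- nest (a point): spot on the bed's top (30 mm above the bench) where the cup goes: (0, 43) mm in the fixture's frame. With the ram fully open the cup fits with its centre from 9 mm nearer the pad to 8 mm nearer the V than this; the ram then slides it on into the V
- v_apex (a point): nominal apex of the V-jaw on the bed, (0, 100) mm in the fixture's frame; 90 degree V open towards the pad, oiled, wings out to x = -30..30 mm. A seated cup's centre lies 40 mm before the apex. The jaw is screwed in by hand: it really stands up to 7 mm either way along y, and that is not measured: the nip must be found by feel
- pad: slick black nylon pad, 24 wide, 22 tall, 8 mm thick, on a sprung plunger at the ram's front; origin at the centre of its front face, 55 mm above the bench. Unloaded, the face is at y = 62 mm minus the ram opening in the fixture's frame. Spring 5 N per mm, travel 10 mm; the red ring on the plunger, 2 mm wide, starts at the sleeve's mouth and has just gone in at 10 N
- ram (a joint): how far the ram is drawn back, m: 0 closed (as found), 0.060 fully open (a hard stop). It follows the crank's dial at 30 mm per radian (anticlockwise from above opens) and stays where it is left, by the dial's friction, also with the pad loaded. The pad first touches a seated cup at about 0.023 to 0.037
- crank (a joint): play of the crank on its dial, rad: 0 = closing (clockwise) flank in contact, 0.35 = opening flank in contact; between them the crank swings nearly free and the ram does not move. As found it is anywhere between
- crank_knob (a point): point on the axis of the crank's free-spinning black upright handle (22 mm across, z 126 to 182 mm), at z 159, 70 mm from the crank axis; crank arm below, top z 125. Its angle in the fixture's frame, from x towards y: 150 degrees + (ram / 0.03 + play) rad. Winding takes about 8 N at the handle; each 10 N on the cup adds about 4.3 N
- brass_cup: small brass cup, same shape and size as the copper one (56 mm across, 55 mm tall), origin under its centre; leave it alone
- former: turned wooden spinning former, 90 mm across, 90 mm tall, origin under its centre; leave alone
- oil_can: blue oil can, 60 mm across, 130 mm tall, origin under its centre; leave alone
Mind the look-alikes: they are no part of the job. What is shaped like the cup but pink or purple is not meant.

How it is judged:
By the outcome, as a careful person would: the job done as asked, in the order asked, and still so for the second after the job is handed in, with the robot touching nothing.
It also fails if it takes over 72 s, if anything falls off the work surface, if the arm or the gripper's body presses on something with over 40 N, if the wrist force passes 120 N, or if a joint passes its speed limit or range.

## Working session

There is one attempt and no reset: what is moved stays moved. The work goes in short steps, Python scripts to look and compute and a shell command to move; the robot and the scene stay as the last step left them, time stands still between calls to the robot, and variables do not carry over. Pictures are saved under pics/ and viewed, at most 10 in all, crops included, and the job is handed in when it is done.

```bash
ls; mkdir -p pics; cat > h.py <<'E'
import numpy as np, cv2
from rig import telemetry, optics, env
E
python3 - <<'E'
from h import *
for c in ("top","side"):
    p,d=optics.grab_frame(c); cv2.imwrite(f"pics/{c}0.png",p[...,::-1])
    for n in ["cup","brass_cup","former","oil_can","fixture","crank_axis","nest","v_apex","pad","crank_knob"]:
        r=optics.pinpoint(c,n)
        print(c,n,[(np.round(q["centre"]).tolist(),round(q["conf"],2)) for q in r[:4]])
s=telemetry.sense(); print(s)
E
```

```text
pics
top cup [([366.0, 348.0, -3.0], 0.92), ([583.0, 292.0, -1.0], 0.92), ([581.0, 391.0, -1.0], 0.73), ([489.0, 419.0, -3.0], 0.72)]
top brass_cup [([467.0, -370.0, 2.0], 0.67)]
top former [([690.0, -343.0, -0.0], 0.93)]
top oil_can [([702.0, 398.0, -2.0], 0.79)]
top fixture [([546.0, 22.0, 5.0], 0.55)]
top crank_axis [([557.0, -94.0, 98.0], 0.66)]
top nest [([542.0, 67.0, 31.0], 0.95)]
top v_apex [([540.0, 126.0, 29.0], 0.79)]
top pad [([542.0, 85.0, 53.0], 0.61)]
top crank_knob [([492.0, -73.0, 158.0], 0.73)]
side cup [([494.0, 422.0, 1.0], 0.75), ([579.0, 290.0, -2.0], 0.69), ([365.0, 348.0, -4.0], 0.56), ([579.0, 392.0, 2.0], 0.46)]
side brass_cup [([468.0, -367.0, -0.0], 0.64)]
side former [([691.0, -345.0, -2.0], 0.71)]
side oil_can [([701.0, 400.0, 2.0], 0.65)]
side fixture [([547.0, 22.0, -3.0], 0.75)]
side crank_axis [([561.0, -90.0, 100.0], 0.84), ([463.0, -366.0, -0.0], 0.45)]
side nest [([540.0, 67.0, 32.0], 0.6)]
side v_apex [([541.0, 124.0, 28.0], 0.8), ([486.0, -76.0, 159.0], 0.6)]
side pad []
side crank_knob [([489.0, -72.0, 157.0], 0.72)]
{'clock': 1.1, 'joint_pos': array([ 1.15889436e+00,  2.20402455e-01,  1.52647807e+00, -1.96351146e-05,
        1.39465851e+00, -1.26110960e-01]), 'qd': array([-1.36360547e-03, -1.06844704e-03, -5.72125173e-04, -1.00093232e-03,
       -8.93352477e-05,  1.31433799e-03]), 'joint_efforts': array([ 8.38468131e-04, -4.96866560e+01, -3.89731944e+01, -1.30532030e-04,
        9.76043921e-04, -2.75692344e-05]), 'tool_pos': array([176.2202191 , 599.65864404, 242.30974221]), 'tool_rot': array([1.42407995e-01, 9.89808043e-01, 2.32759869e-05, 1.64432243e-05]), 'force': array([0.08805104, 0.15692945, 0.34366222]), 'wrist_torque': array([-0.03657149,  0.01053926, -0.03614765]), 'finger_force': 0.0, 'finger_gap': 85.42013625508012}
```

View pics/top0.png

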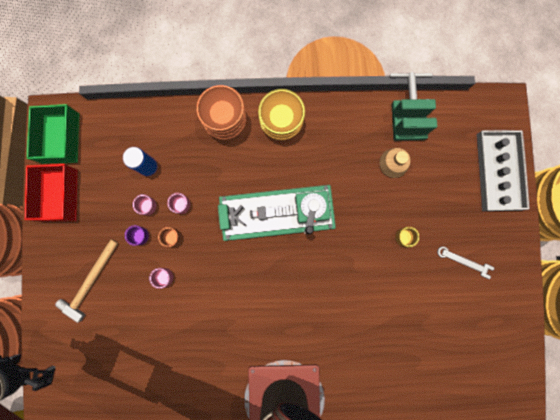

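View pics/side0.png

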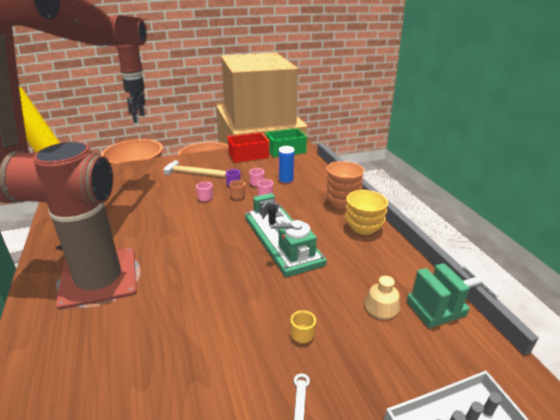

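```bash
cat >> h.py <<'E'
def cal(c): return {k:np.array(v,float) for k,v in optics.get_calibration(c).items()}
def proj(c,X):
    q=cal(c); P=np.atleast_2d(X)@q["R"].T+q["t"]; s=P[:,:2]/P[:,2:]
    s=s*(1+q["k1"]*(s**2).sum(1,keepdims=True)); return s*[q["fx"],q["fy"]]+[q["cx"],q["cy"]]
def cloud(c,d):
    q=cal(c); v,u=np.mgrid[:420,:560]; s0=np.stack([(u-q["cx"])/q["fx"],(v-q["cy"])/q["fy"]],-1); s=s0.copy()
    for _ in range(8): s=s0/(1+q["k1"]*(s**2).sum(-1,keepdims=True))
    P=np.concatenate([s*d[...,None],d[...,None]],-1); return (P-q["t"])@q["R"]
E
python3 - <<'E'
from h import *
for c in ("top","side"):
    q=cal(c); print(c,"cam at",np.round(-q["R"].T@q["t"]),q["fx"])
    for X in ([366,348,28],[581,291,28],[580,391,28],[491,420,28],[467,-369,28]): print(X,np.round(proj(c,X)))
E
```

```text
top cam at [ 446.    7. 1194.] 402.46903153769125
[366, 348, 28] [[160. 278.]]
[581, 291, 28] [[179. 204.]]
[580, 391, 28] [[146. 205.]]
[491, 420, 28] [[136. 235.]]
[467, -369, 28] [[406. 237.]]
side cam at [ 207. -955.  733.] 402.1253459959295
[366, 348, 28] [[204. 191.]]
[581, 291, 28] [[265. 189.]]
[580, 391, 28] [[257. 178.]]
[491, 420, 28] [[233. 178.]]
[467, -369, 28] [[302. 327.]]
```

Top picture: cup-shaped things are pink at (143,204), (178,203) and (160,278), purple at (135,235), copper/orange at (168,237), and brass at (409,237). I choose (168,237). The side view shows it at about (237,190). The fixture is at (277,212) with its knob at (309,230). Next I check a close crop and measure.

```bash
python3 - <<'E'
from h import *
p,d=optics.grab_frame("top"); C=cloud("top",d)
a=cv2.resize(p[175:295,110:230,::-1],(480,480),interpolation=cv2.INTER_CUBIC)
b=cv2.resize(p[180:245,215:340,::-1],(800,416),interpolation=cv2.INTER_CUBIC)
cv2.imwrite("pics/crop.png",a); cv2.imwrite("pics/fix.png",b)
# copper cup: points above bench near pixel
w=C[222:252,153:184]; z=w[...,2]; m=(z>48)&(z<62)
r=w[m]; print("rim n",m.sum(),"z",np.median(r[:,2])); (cx,cy),R=cv2.minEnclosingCircle(r[:,:2].astype(np.float32)); print("cup",cx,cy,R)
# fixture: green bed points
hsv=cv2.cvtColor(p,cv2.COLOR_RGB2HSV); 
w=C[180:245,212:340]; z=w[...,2]; print("z levels",np.histogram(z,bins=[-5,5,20,26,34,50,70,78,85,92,100,115,130,175,190])[0])
m=(z>15)&(z<110); print(cv2.minAreaRect(w[m][:,:2].astype(np.float32)))
m=(z>90)&(z<101); print("housing",cv2.minAreaRect(w[m][:,:2].astype(np.float32)))
m=(z>172)&(z<188); print("knob",w[m].mean(0), m.sum())
for n in ("cup",): print([(np.round(q["centre"]).tolist(),round(q["conf"],2)) for q in optics.pinpoint("top",n)])
E
```

```text
rim n 78 z 53.66952306712015
cup 483.3975830078125 318.5237731933594 28.238508224487305
z levels [3121  123  949 1953  107  373  365  191   30  397  344  221   11   55]
((548.5394287109375, 6.7802886962890625), (130.42794799804688, 330.45391845703125), 4.823055744171143)
housing ((555.2356567382812, -92.69046020507812), (83.89562225341797, 89.93280029296875), 4.962073802947998)
knob [489.25367324 -73.60171506 180.7870033 ] 55
[([366.0, 348.0, -2.0], 0.7), ([484.0, 324.0, -2.0], 0.64), ([583.0, 293.0, -1.0], 0.57), ([488.0, 417.0, -2.0], 0.55)]
```

View pics/crop.png

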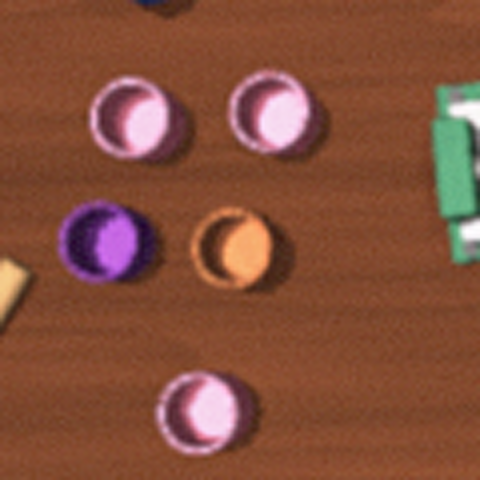

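View pics/fix.png

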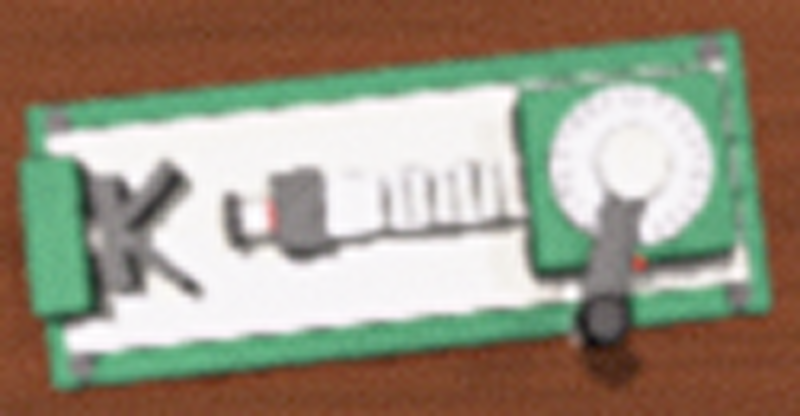

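The crop confirms the orange copper cup at (168,237). The pink and purple ones around it are look-alikes. The fixture crop shows the V-jaw on the left, the ram closed and the handle at the lower right. I measure the fixture frame as yaw about 4.85° and origin about (547,22.5), the handle at 160° (play about 0.17 rad), and the cup at about (484,320). I first align the tool so that tool x is fixture y and tool y is fixture x.

```bash
cat >> h.py <<'E'
TH=np.deg2rad(4.85); XF=np.array([np.cos(TH),np.sin(TH)]); YF=np.array([-np.sin(TH),np.cos(TH)]); O=np.array([547.,22.5])
def w2f(p): p=np.asarray(p)[:2]-O; return np.array([p@XF,p@YF])
def f2w(q): return O+q[0]*XF+q[1]*YF
from scipy.spatial.transform import Rotation as Rn
def st():
    s=telemetry.sense(); R=Rn.from_quat(s["tool_rot"]).as_matrix()
    print("t",s["clock"],"f",w2f(s["tool_pos"]).round(1),"z",s["tool_pos"][2].round(1),"F",s["force"].round(1),"gap",round(s["finger_gap"],1)); return s,R
def tofix(q,z):
    s,R=st(); t=np.r_[f2w(q),z]; print("tool delta",(R.T@(t-s["tool_pos"])).round(1),"tilt/yaw",np.rad2deg(np.arctan2(R[1,0],R[0,0])).round(2))
E
python3 -m jog '{"claw":[1,1,1,1,1,1,1],"delta_pos":[[0,0,0],[0,0,0],[0,0,0],[0,0,0],[0,0,0],[0,0,0],[0,0,0]],"turn":[9.8,9.8,9.8,9.8,9.8,9.8,9.95]}'
python3 - <<'E'
from h import *
k=w2f([489.3,-73.6]); print("knob f",k,"axis check",k-[0,-115]); print("cup f",w2f([483.7,320]))
tofix(k,215)
E
```

```text
clock: 2.08
tool_pos: [176.2, 599.6, 242.3]
tool_rot: [0.678, 0.735, 0.0, 0.0]
force: [-0.2, 0.5, 1.3]
finger_gap: 85.6
finger_force: 0.0
knob f [-65.6184093  -90.87752396] axis check [-65.6184093   24.12247604]
cup f [-37.92049555 301.78663989]
t 2.075 f [-320.7  606.4] z 242.3 F [-0.2  0.5  1.3] gap 85.6
tool delta [-695.9  258.7   27.3] tilt/yaw 94.55
```

```bash

python3 -m jog '{"claw":[1,1,1,1,1,1,1],"delta_pos":[[-0.05,0.0185,0.002],[-0.05,0.0185,0.002],[-0.05,0.0185,0.002],[-0.05,0.0185,0.002],[-0.05,0.0185,0.002],[-0.05,0.0185,0.002],[-0.05,0.0185,0.002]],"turn":[0,0,0,0,0,0,0]}' >/dev/null
python3 -m jog '{"claw":[1,1,1,1,1,1,1],"delta_pos":[[-0.05,0.0185,0.002],[-0.05,0.0185,0.002],[-0.05,0.0185,0.002],[-0.05,0.0185,0.002],[-0.05,0.0185,0.002],[-0.046,0.0185,0.002],[0,0,0]],"turn":[0,0,0,0,0,0,0]}'
python3 - <<'E'
from h import *
tofix([-65.6,-90.9],151)
E
```

```text
clock: 3.82
tool_pos: [471.6, -26.3, 216.3]
tool_rot: [0.678, 0.735, -0.0, 0.0]
force: [-1.0, -0.1, 0.5]
finger_gap: 85.4
finger_force: 0.0
t 3.825 f [-79.3 -42.3] z 216.3 F [-1.  -0.1  0.5] gap 85.4
tool delta [-48.5  13.9  65.3] tilt/yaw 94.62
```

```bash

python3 -m jog '{"claw":[1,1,1,1,0.1,0.1,0.1,0.1],"delta_pos":[[-0.0485,0.0139,0],[0,0,0.033],[0,0,0.0323],[0,0,0],[0,0,0],[0,0,0],[0,0,0],[0,0,0]],"turn":[0,0,0,0,0,0,0,0]}'
python3 - <<'E'
from h import *
tofix([-65.6,-90.9],151)
E
```

```text
clock: 4.82
tool_pos: [489.3, -70.8, 152.0]
tool_rot: [0.676, 0.737, 0.0, 0.001]
force: [-1.2, 1.0, 4.1]
finger_gap: 20.5
finger_force: 58.4
t 4.825 f [-65.4 -88.1] z 152.0 F [-1.2  1.   4.1] gap 20.5
tool delta [-2.8 -0.2  1. ] tilt/yaw 94.88
```

```bash
cat >> h.py <<'E'
def arc(a0,a1,n,r=70):
    a=np.deg2rad(np.linspace(a0,a1,n+1)); d=np.c_[np.diff(np.sin(a)),np.diff(np.cos(a))]*r/1000; print(np.round(d,4).tolist())
E
python3 -c "
from h import *
arc(160,286,14)"
```

```text
[[-0.0106, -0.0029], [-0.0109, -0.0012], [-0.011, 0.0005], [-0.0108, 0.0022], [-0.0103, 0.0038], [-0.0096, 0.0054], [-0.0086, 0.0068], [-0.0074, 0.0081], [-0.0061, 0.0092], [-0.0046, 0.01], [-0.0029, 0.0106], [-0.0012, 0.0109], [0.0005, 0.011], [0.0022, 0.0108]]
```

```bash

python3 -m jog '{"claw":[0.1,0.1,0.1,0.1,0.1,0.1,0.1],"delta_pos":[[-0.0106,-0.0029,0],[-0.0109,-0.0012,0],[-0.011,0.0005,0],[-0.0108,0.0022,0],[-0.0103,0.0038,0],[-0.0096,0.0054,0],[-0.0086,0.0068,0]],"turn":[0,0,0,0,0,0,0]}'
python3 - <<'E'
from h import *
st()
E
```

```text
clock: 5.7
tool_pos: [508.9, -140.3, 151.8]
tool_rot: [0.676, 0.737, 0.0, -0.001]
force: [-5.4, 6.8, 9.0]
finger_gap: 20.7
finger_force: 59.1
t 5.7 f [ -51.7 -159. ] z 151.8 F [-5.4  6.8  9. ] gap 20.7
```

```bash

python3 -m jog '{"claw":[0.1,0.1,0.1,0.1,0.1,0.1,0.1],"delta_pos":[[-0.0074,0.0081,0],[-0.0061,0.0092,0],[-0.0046,0.01,0],[-0.0029,0.0106,0],[-0.0012,0.0109,0],[0.0003,0.009,0],[0,0,0]],"turn":[0,0,0,0,0,0,0]}'
python3 - <<'E'
from h import *
st()
p,d=optics.grab_frame("top"); C=cloud("top",d)
for c in ("top","side"):
    if c=="side": optics.grab_frame(c)
    for n in ("pad","crank_knob"): print(c,n,[(w2f(q["centre"]).round(1),round(q["conf"],2)) for q in optics.pinpoint(c,n)[:2]])
E
```

```text
clock: 6.58
tool_pos: [568.8, -158.2, 151.9]
tool_rot: [0.676, 0.737, -0.0, -0.0]
force: [-3.3, 2.3, 6.9]
finger_gap: 20.8
finger_force: 59.0
t 6.575 f [   6.5 -181.9] z 151.9 F [-3.3  2.3  6.9] gap 20.8
top pad [(array([4.8, 7. ]), 0.56), (array([-35.4, 308. ]), 0.24)]
top crank_knob []
side pad [(array([1.2, 8. ]), 0.59)]
side crank_knob [(array([   3.3, -180.9]), 0.5)]
```

```bash

python3 -m jog '{"claw":[0.1,0.1,0.1,0.1],"delta_pos":[[0.0008,0.006,0],[0.001,0.005,0],[0.0007,0.003,0],[0,0,0]],"turn":[0,0,0,0]}'
python3 -m jog '{"claw":[0.1,0.1,0.1],"delta_pos":[[0.0005,0.002,0],[0.0005,0.002,0],[0,0,0]],"turn":[0,0,0]}'
python3 - <<'E'
from h import *
st()
E
```

```text
clock: 7.38
tool_pos: [580.8, -155.1, 151.8]
tool_rot: [0.676, 0.737, -0.002, -0.001]
force: [-10.0, -0.4, 9.7]
finger_gap: 20.4
finger_force: 59.4
clock: 7.75
tool_pos: [581.5, -155.0, 151.5]
tool_rot: [0.677, 0.736, -0.005, -0.004]
force: [-22.8, -4.0, 16.9]
finger_gap: 20.7
finger_force: 60.4
t 7.75 f [  19.3 -179.8] z 151.5 F [-22.8  -4.   16.9] gap 20.7
```

```bash

python3 -m jog '{"claw":[0.1,1,1,1,1,1,1,1],"delta_pos":[[0,-0.004,0],[0,0,0],[0,0,0],[0,0,-0.03],[0,0,-0.035],[0.05,-0.006,0],[0.055,-0.006,0],[0.055,-0.006,0]],"turn":[0,0,0,0,0,0,0,0]}'
python3 -m jog '{"claw":[1,1,1,1,1,1],"delta_pos":[[0.055,-0.006,0],[0.055,-0.006,0],[0.055,-0.006,0],[0.055,-0.006,0],[0.055,-0.006,0],[0.04,-0.006,0]],"turn":[0,0,0,0,0,0]}'
python3 - <<'E'
from h import *
p,d=optics.grab_frame("top"); C=cloud("top",d)
w=C[175:260,120:190]; z=w[...,2]; g=p[175:260,120:190].astype(int)
print("pad",[(w2f(q["centre"]).round(1),q["conf"]) for q in optics.pinpoint("top","pad")[:2]])
optics.grab_frame("side")
for c in ("side",):
  for n in ("cup","pad"): print(n,[(w2f(q["centre"]).round(1),round(q["conf"],2)) for q in optics.pinpoint(c,n)[:6]])
tofix([-37.9,301.3],27)
E
```

```text
clock: 8.75
tool_pos: [550.7, 6.1, 215.9]
tool_rot: [0.677, 0.736, 0.0, 0.0]
force: [0.4, 0.2, 0.4]
finger_gap: 85.8
finger_force: 0.0
clock: 9.5
tool_pos: [487.5, 318.0, 215.8]
tool_rot: [0.676, 0.737, 0.0, -0.0]
force: [1.0, -0.8, 1.0]
finger_gap: 85.5
finger_force: 0.0
pad [(array([3.1, 3.1]), 0.46)]
cup [(array([-39.2, 304.3]), 0.75), (array([-155.1,  337.5]), 0.72), (array([-20.4, 402.6]), 0.57), (array([ 62.6, 367.6]), 0.57), (array([ 56.1, 269.3]), 0.49)]
pad [(array([3. , 0.4]), 0.47), (array([185.3, 361.9]), 0.41)]
t 9.75 f [-33.8 296.7] z 215.6 F [ 0.3 -0.1 -0.1] gap 85.4
tool delta [  4.7  -4.  188.6] tilt/yaw 94.92
```

```bash

python3 -m jog '{"claw":[1,1,1,1,1,0.4,0.4,0.4],"delta_pos":[[0.006,-0.0046,0.04],[0,0,0.05],[0,0,0.05],[0,0,0.0485],[0,0,0],[0,0,0],[0,0,0],[0,0,0]],"turn":[0,0,0,0,0,0,0,0]}'
python3 - <<'E'
from h import *
tofix([0,43],57)
E
```

```text
clock: 10.75
tool_pos: [485.7, 322.0, 31.0]
tool_rot: [0.676, 0.737, 0.003, 0.001]
force: [-0.0, -1.0, 7.9]
finger_gap: 55.0
finger_force: 64.1
t 10.75 f [-35.7 303.6] z 31.0 F [-0.  -1.   7.9] gap 55.0
tool delta [-260.6   35.8  -26.3] tilt/yaw 94.87
```

```bash

python3 -m jog '{"claw":[0.4,0.4,0.4,0.4],"delta_pos":[[0,0,-0.04],[0,0,-0.05],[0,0,-0.04],[0,0,0]],"turn":[0,0,0,0]}'
python3 - <<'E'
from h import *
optics.grab_frame("top")
p,d=optics.grab_frame("side"); u,v=proj("side",[487,322,130])[0].astype(int)
cv2.imwrite("pics/lift.png",cv2.resize(p[max(v-50,0):v+70,u-60:u+60,::-1],(480,480),interpolation=cv2.INTER_CUBIC))
tofix([0,43],70)
E
```

```text
clock: 11.25
tool_pos: [486.2, 322.6, 163.5]
tool_rot: [0.676, 0.737, 0.005, 0.002]
force: [-0.5, -0.1, -1.2]
finger_gap: 54.8
finger_force: 64.3
t 11.35 f [-38.2 302.9] z 158.3 F [-0.5 -0.2 -2.4] gap 54.7
tool delta [-260.    37.9   88.2] tilt/yaw 94.88
```

View pics/lift.png

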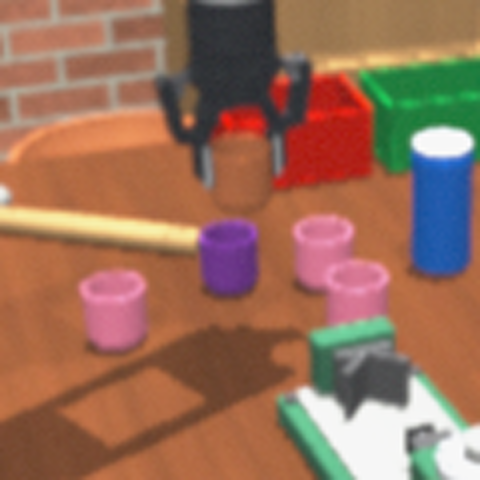

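The side view shows the copper cup hanging upright in the jaws at crop (240,170). The purple and pink ones are undisturbed. I move it over the nest.

```bash

python3 -m jog '{"claw":[0.4,0.4,0.4,0.4,0.4,0.4,0.4],"delta_pos":[[-0.052,0.0076,0],[-0.052,0.0076,0],[-0.052,0.0076,0],[-0.052,0.0076,0],[-0.052,0.0076,0.02],[0,0,0.03],[0,0,0]],"turn":[0,0,0,0,0,0,0]}'
python3 - <<'E'
from h import *
tofix([0,43],61)
p,d=optics.grab_frame("side"); 
for n in ("cup","nest","v_apex","pad"): print(n,[(w2f(q["centre"]).round(1),round(q["centre"][2]),round(q["conf"],2)) for q in optics.pinpoint("side",n)[:6]])
p,d=optics.grab_frame("top"); 
for n in ("cup","pad","v_apex"): print(n,[(w2f(q["centre"]).round(1),round(q["centre"][2]),round(q["conf"],2)) for q in optics.pinpoint("top",n)[:6]])
E
```

```text
clock: 12.22
tool_pos: [539.4, 64.6, 103.1]
tool_rot: [0.677, 0.736, -0.003, -0.004]
force: [-1.1, -0.0, -2.2]
finger_gap: 54.9
finger_force: 64.2
t 12.225 f [-4.  42.6] z 103.1 F [-1.1 -0.  -2.2] gap 54.9
tool delta [ 0.4  4.4 42. ] tilt/yaw 94.79
cup [(array([-5.7, 42.1]), 76, 0.64), (array([-17.3, 404.1]), -3, 0.6), (array([-157.,  338.]), -4, 0.56), (array([ 56.8, 268.6]), -2, 0.55), (array([ 64.1, 368.2]), 2, 0.52)]
nest [(array([-1.1, 42.4]), 33, 0.76)]
v_apex [(array([  1.1, 100.5]), 30, 0.63), (array([   0.8, -115.4]), 98, 0.61)]
pad [(array([1.6, 3.5]), 57, 0.47)]
cup [(array([-153.6,  338.9]), 0, 0.78), (array([-25.6, 400.4]), -1, 0.63), (array([ 66.8, 364.3]), 2, 0.57), (array([ 57.8, 269.8]), -1, 0.56)]
pad [(array([-116.2, -385.6]), 0, 0.3)]
v_apex [(array([  1.9, 100.8]), 30, 0.81)]
```

```bash

python3 -m jog '{"claw":[0.4,0.4,0.4,0.4],"delta_pos":[[0.0005,0.0044,0.01],[0,0,0.015],[0,0,0.012],[0,0,0]],"turn":[0,0,0,0]}'
python3 -c "
from h import *
tofix([0,43],59)"
```

```text
clock: 13.18
tool_pos: [545.9, 66.0, 68.3]
tool_rot: [0.676, 0.737, -0.001, -0.001]
force: [-0.7, 0.3, -1.1]
finger_gap: 54.8
finger_force: 64.2
t 13.175 f [ 2.5 43.5] z 68.3 F [-0.7  0.3 -1.1] gap 54.8
tool delta [-0.5 -2.5  9.3] tilt/yaw 94.87
```

```bash

python3 -m jog '{"claw":[0.4,0.4,0.4],"delta_pos":[[0,-0.002,0.005],[0,0,0.002],[0,0,0]],"turn":[0,0,0]}'
python3 -m jog '{"claw":[0.4,0.4],"delta_pos":[[0,0,0.002],[0,0,0]],"turn":[0,0]}'
```

```text
clock: 13.55
tool_pos: [545.5, 65.9, 63.6]
tool_rot: [0.676, 0.737, 0.0, 0.0]
force: [0.5, 1.2, -2.5]
finger_gap: 55.0
finger_force: 64.2
clock: 13.8
tool_pos: [545.5, 65.9, 61.5]
tool_rot: [0.676, 0.737, 0.0, -0.0]
force: [-0.6, -0.9, -1.7]
finger_gap: 54.9
finger_force: 64.2
```

```bash

python3 -c "
from h import *
tofix([0,43],59)
optics.grab_frame('side')
for n in ('cup','pad'): print(n,[(w2f(q['centre']).round(1),round(q['centre'][2]),round(q['conf'],2)) for q in optics.pinpoint('side',n)[:6]])
"
```

```text
t 13.8 f [ 2.2 43.4] z 61.5 F [-0.6 -0.9 -1.7] gap 54.9
tool delta [-0.4 -2.2  2.5] tilt/yaw 94.87
cup [(array([ 62.3, 366.9]), 2, 0.75), (array([-20.2, 401.9]), -2, 0.74), (array([-152.7,  337.1]), -2, 0.63), (array([-2.2, 42.5]), 30, 0.54), (array([ 57.5, 267.5]), -4, 0.49)]
pad [(array([1.8, 0.9]), 60, 0.41)]
```

```bash

python3 -m jog '{"claw":[0.4,0.4],"delta_pos":[[0,-0.001,0.0015],[0,0,0]],"turn":[0,0]}'
python3 -m jog '{"claw":[0.4,0.4],"delta_pos":[[0,0,0.0015],[0,0,0]],"turn":[0,0]}'
python3 -m jog '{"claw":[0.4,0.4],"delta_pos":[[0,0,0.0015],[0,0,0]],"turn":[0,0]}'
```

```text
clock: 14.2
tool_pos: [545.3, 65.8, 61.0]
tool_rot: [0.676, 0.737, 0.001, 0.001]
force: [-1.5, 0.8, 4.9]
finger_gap: 55.1
finger_force: 64.6
clock: 14.45
tool_pos: [545.4, 65.8, 60.9]
tool_rot: [0.676, 0.737, 0.0, 0.001]
force: [-6.4, -0.4, 17.3]
finger_gap: 55.2
finger_force: 66.1
clock: 14.7
tool_pos: [545.4, 65.8, 60.9]
tool_rot: [0.676, 0.737, 0.0, 0.001]
force: [-12.8, -1.0, 28.2]
finger_gap: 54.7
finger_force: 67.3
```

```bash

python3 -m jog '{"claw":[0.4,0.8,0.9,1,1,1,1,1],"delta_pos":[[0,0,-0.0035],[0,0,0],[0,0,0],[0,0,0],[0,0,-0.02],[0,0,-0.045],[0,0,-0.045],[0,0,-0.045]],"turn":[0,0,0,0,0,0,0,0]}'
python3 - <<'E'
from h import *
for c in ("side","top"):
  p,d=optics.grab_frame(c)
  for n in ('cup','crank_knob'): print(c,n,[(w2f(q['centre']).round(1),round(q['centre'][2]),round(q['conf'],2)) for q in optics.pinpoint(c,n)[:6]])
  if c=="side": cv2.imwrite("pics/placed.png",cv2.resize(p[180:280,220:345,::-1],(750,600),interpolation=cv2.INTER_CUBIC))
tofix([17.5,-182],215)
E
```

```text
clock: 15.7
tool_pos: [544.2, 65.8, 216.5]
tool_rot: [0.676, 0.737, -0.0, -0.0]
force: [0.7, 0.5, -0.1]
finger_gap: 85.4
finger_force: 0.0
side cup [(array([-155.3,  339.2]), -4, 0.84), (array([ 55.9, 265.6]), -2, 0.77), (array([ 0.4, 43.7]), 35, 0.66), (array([-19. , 400.2]), 0, 0.48), (array([1.8, 2.3]), 59, 0.45)]
side crank_knob [(array([  16.4, -178.7]), 160, 0.92)]
top cup [(array([-154.7,  339.2]), -4, 0.92), (array([ 56.7, 269.7]), -2, 0.72), (array([ 62.6, 365.3]), 4, 0.7), (array([-27.3, 401.8]), -2, 0.69), (array([ 2.5, 48.1]), 28, 0.42)]
top crank_knob [(array([  18.9, -181.1]), 156, 0.72), (array([  0.9, 102. ]), 34, 0.33)]
t 16.0 f [ 0.2 43.5] z 213.8 F [-0.3 -0.3 -0.1] gap 85.2
tool delta [-225.5   17.2   -1.3] tilt/yaw 94.88
```

View pics/placed.png

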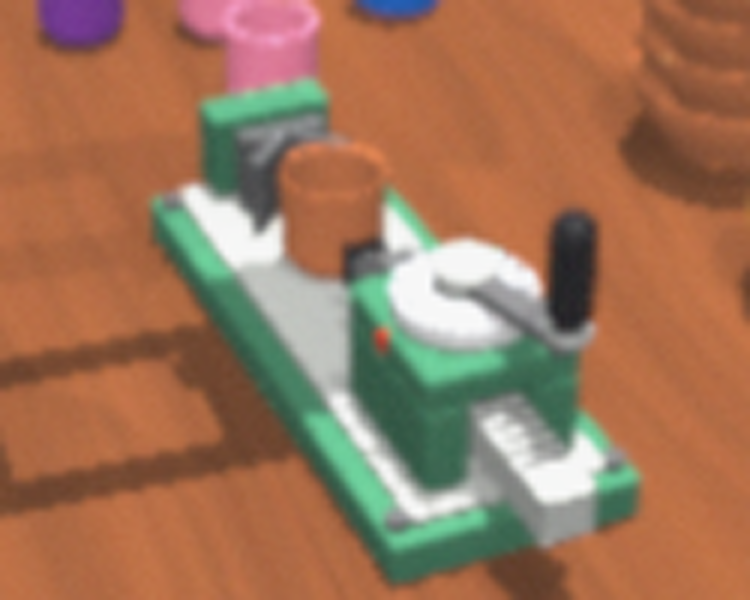

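The crop shows the copper cup standing upright on the bed at (333,205), between the pad at (365,262) and the V at (270,170). The handle is at (572,270) and the ram tail is fully out. Back to the handle.

```bash

python3 -m jog '{"claw":[1,1,1,1,1,1,1,1],"delta_pos":[[-0.045,0.0035,0],[-0.045,0.0035,0],[-0.045,0.0035,0],[-0.045,0.0035,0],[-0.045,0.0035,0],[0,0,0],[0,0,0.03],[0,0,0.032]],"turn":[0,0,0,0,0,0,0,0]}'
python3 -m jog '{"claw":[1,0.1,0.1,0.1,0.1],"delta_pos":[[0,0,0],[0,0,0],[0,0,0],[0,0,0],[0,0,0]],"turn":[0,0,0,0,0]}'
python3 -c "
from h import *
st()
arc(285,205,9)"
```

```text
clock: 17.0
tool_pos: [580.4, -155.8, 151.6]
tool_rot: [0.676, 0.737, -0.0, -0.001]
force: [-0.0, 0.5, -1.1]
finger_gap: 85.2
finger_force: 0.0
clock: 17.62
tool_pos: [580.8, -157.2, 154.8]
tool_rot: [0.676, 0.737, -0.0, 0.0]
force: [-5.9, 0.7, 6.0]
finger_gap: 20.5
finger_force: 58.4
t 17.625 f [  18.5 -181.9] z 154.8 F [-5.9  0.7  6. ] gap 20.5
[[-0.002, -0.0107], [-0.0003, -0.0108], [0.0014, -0.0108], [0.003, -0.0104], [0.0046, -0.0098], [0.006, -0.009], [0.0074, -0.008], [0.0085, -0.0067], [0.0094, -0.0053]]
```

```bash

python3 -m jog '{"claw":[0.1,0.1,0.1,0.1,0.1,0.1],"delta_pos":[[-0.002,-0.0107,0],[-0.0003,-0.0108,0],[0.0014,-0.0108,0],[0.003,-0.0104,0],[0.0046,-0.0098,0],[0.006,-0.009,0]],"turn":[0,0,0,0,0,0]}'
cat >> h.py <<'E'
def feel():
    s=telemetry.sense(); p=w2f(s["tool_pos"])-[0,-115]; a=np.arctan2(p[1],p[0]); f=np.array([s["force"][:2]@XF,s["force"][:2]@YF])
    t=np.array([np.sin(a),-np.cos(a)]) # clockwise tangent
    print("t %.2f ang %.1f r %.1f drag %.1f radial %.1f z %.1f"%(s["clock"],np.rad2deg(a)%360,np.hypot(*p),-f@t,f@np.array([np.cos(a),np.sin(a)]),s["tool_pos"][2]))
E
python3 - <<'E'
from h import *
feel()
for c in ("top",):
  p,d=optics.grab_frame(c)
  for n in ('cup','pad'): print(c,n,[(w2f(q['centre']).round(1),round(q['centre'][2]),round(q['conf'],2)) for q in optics.pinpoint(c,n)[:6]])
  cv2.imwrite("pics/ring.png",cv2.resize(p[185:240,220:320,::-1],(800,440),interpolation=cv2.INTER_CUBIC))
feel(); arc(231.5,191.5,20)
E
```

```text
clock: 18.38
tool_pos: [520.6, -151.0, 155.0]
tool_rot: [0.677, 0.736, 0.001, 0.004]
force: [9.6, -2.4, -0.7]
finger_gap: 20.7
finger_force: 58.8
t 18.38 ang 233.6 r 69.1 drag 9.4 radial -2.9 z 155.0
top cup [(array([-156.3,  342.7]), -6, 0.92), (array([ 6.4, 50.3]), 28, 0.87), (array([ 62.5, 363.6]), 2, 0.78), (array([ 58. , 266.4]), -2, 0.75), (array([-26.8, 400.3]), -1, 0.6)]
top pad []
t 18.52 ang 232.5 r 69.1 drag 2.7 radial 0.0 z 154.8
[[0.0016, -0.0019], [0.0016, -0.0018], [0.0017, -0.0018], [0.0017, -0.0017], [0.0018, -0.0017], [0.0019, -0.0016], [0.0019, -0.0015], [0.002, -0.0015], [0.002, -0.0014], [0.0021, -0.0013], [0.0021, -0.0012], [0.0021, -0.0012], [0.0022, -0.0011], [0.0022, -0.001], [0.0023, -0.0009], [0.0023, -0.0009], [0.0023, -0.0008], [0.0023, -0.0007], [0.0024, -0.0006], [0.0024, -0.0005]]
```

View pics/ring.png

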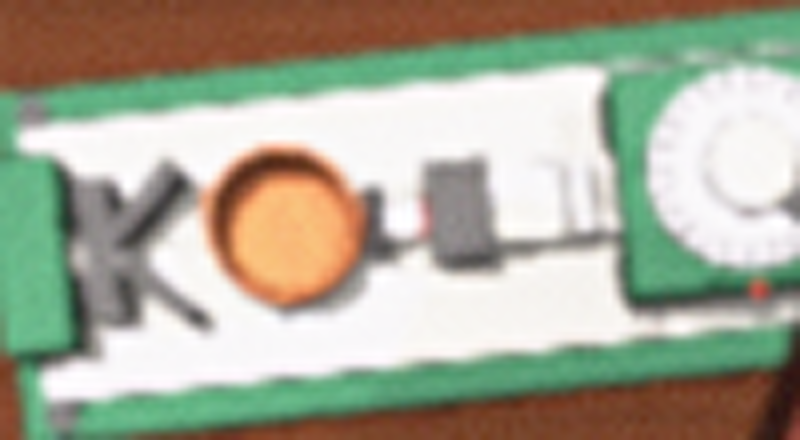

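The crop shows the pad just meeting the cup at (370,225), the red ring still visible at (425,215), and the cup a few mm short of the V. I creep on and feel the drag.

```bash
F="python3 -c 'from h import *;feel()'"
python3 -m jog '{"claw":[0.1,0.1],"delta_pos":[[0.0016,-0.0019,0],[0.0016,-0.0018,0]],"turn":[0,0]}'>/dev/null; eval $F
python3 -m jog '{"claw":[0.1,0.1],"delta_pos":[[0.0017,-0.0018,0],[0.0017,-0.0017,0]],"turn":[0,0]}'>/dev/null; eval $F
python3 -m jog '{"claw":[0.1,0.1],"delta_pos":[[0.0018,-0.0017,0],[0.0019,-0.0016,0]],"turn":[0,0]}'>/dev/null; eval $F
python3 -m jog '{"claw":[0.1],"delta_pos":[[0.0019,-0.0015,0]],"turn":[0]}'>/dev/null; eval $F
python3 -m jog '{"claw":[0.1],"delta_pos":[[0.002,-0.0015,0]],"turn":[0]}'>/dev/null; eval $F
```

```text
t 18.77 ang 229.7 r 69.0 drag 8.5 radial 1.0 z 155.0
t 19.02 ang 225.7 r 69.0 drag 8.3 radial 0.3 z 154.9
t 19.27 ang 221.6 r 69.1 drag 8.2 radial 0.5 z 154.9
t 19.40 ang 219.6 r 69.1 drag 7.8 radial 0.1 z 155.0
t 19.52 ang 217.5 r 69.1 drag 8.6 radial 0.7 z 154.9
```

```bash
F="python3 -c 'from h import *;feel()'"
python3 -m jog '{"claw":[0.1],"delta_pos":[[0.002,-0.0014,0]],"turn":[0]}'>/dev/null; eval $F
python3 -m jog '{"claw":[0.1],"delta_pos":[[0.0021,-0.0013,0]],"turn":[0]}'>/dev/null; eval $F
python3 -m jog '{"claw":[0.1],"delta_pos":[[0.0021,-0.0012,0]],"turn":[0]}'>/dev/null; eval $F
python3 -m jog '{"claw":[0.1],"delta_pos":[[0.0021,-0.0012,0]],"turn":[0]}'>/dev/null; eval $F
```

```text
t 19.65 ang 215.5 r 69.0 drag 7.6 radial 0.9 z 154.9
t 19.77 ang 213.5 r 69.1 drag 8.2 radial 0.7 z 154.9
t 19.90 ang 211.5 r 69.1 drag 8.7 radial 1.4 z 154.9
t 20.02 ang 209.4 r 69.1 drag 8.7 radial 0.5 z 154.9
```

```bash
F="python3 -c 'from h import *;feel()'"
python3 -m jog '{"claw":[0.1],"delta_pos":[[0.0022,-0.0011,0]],"turn":[0]}'>/dev/null; eval $F
python3 -m jog '{"claw":[0.1],"delta_pos":[[0.0022,-0.001,0]],"turn":[0]}'>/dev/null; eval $F
```

```text
t 20.15 ang 207.4 r 69.1 drag 8.3 radial 2.2 z 154.9
t 20.27 ang 205.4 r 69.1 drag 8.3 radial 1.9 z 154.9
```

```bash
F="python3 -c 'from h import *;feel()'"
python3 -m jog '{"claw":[0.1],"delta_pos":[[0.0023,-0.0009,0]],"turn":[0]}'>/dev/null; eval $F
python3 -m jog '{"claw":[0.1],"delta_pos":[[0.0023,-0.0009,0]],"turn":[0]}'>/dev/null; eval $F
```

```text
t 20.40 ang 203.4 r 69.1 drag 9.1 radial 2.1 z 154.9
t 20.52 ang 201.6 r 69.2 drag 10.9 radial 3.1 z 154.9
```

```bash
F="python3 -c 'from h import *;feel()'"
python3 -m jog '{"claw":[0.1],"delta_pos":[[0,0,0]],"turn":[0]}'>/dev/null; eval $F
python3 -m jog '{"claw":[0.1],"delta_pos":[[0,0,0]],"turn":[0]}'>/dev/null; eval $F
```

```text
t 20.65 ang 201.4 r 69.2 drag 8.6 radial 2.7 z 154.9
t 20.77 ang 201.4 r 69.2 drag 9.3 radial 2.9 z 154.9
```

```bash
F="python3 -c 'from h import *;feel()'"
python3 -m jog '{"claw":[0.1],"delta_pos":[[0.0012,-0.0004,0]],"turn":[0]}'>/dev/null; eval $F
python3 - <<'E'
from h import *
p,d=optics.grab_frame("top"); feel()
cv2.imwrite("pics/ring2.png",cv2.resize(p[185:240,220:320,::-1],(800,440),interpolation=cv2.INTER_CUBIC))
r=p[195:230,255:285].astype(int); k=r[...,0]-r[...,1]; m=(r[...,0]>120)&(k>25)&(abs(r[...,1]-r[...,2])<30); print("reddish",[(v+195,u+255,r[v,u].tolist()) for v,u in np.argwhere(m)][:12])
E
```

```text
t 20.90 ang 200.8 r 69.2 drag 12.1 radial 2.2 z 155.0
t 20.95 ang 200.7 r 69.2 drag 10.7 radial 2.4 z 154.9
reddish [(np.int64(205), np.int64(255), [243, 207, 187]), (np.int64(206), np.int64(256), [239, 194, 166]), (np.int64(207), np.int64(257), [236, 197, 178]), (np.int64(208), np.int64(257), [221, 149, 120]), (np.int64(209), np.int64(258), [200, 144, 121]), (np.int64(209), np.int64(259), [192, 166, 158]), (np.int64(210), np.int64(259), [165, 118, 93]), (np.int64(216), np.int64(259), [160, 102, 81]), (np.int64(217), np.int64(259), [136, 107, 98]), (np.int64(218), np.int64(258), [157, 99, 74]), (np.int64(220), np.int64(257), [135, 100, 87]), (np.int64(221), np.int64(255), [164, 104, 77])]
```

View pics/ring2.png

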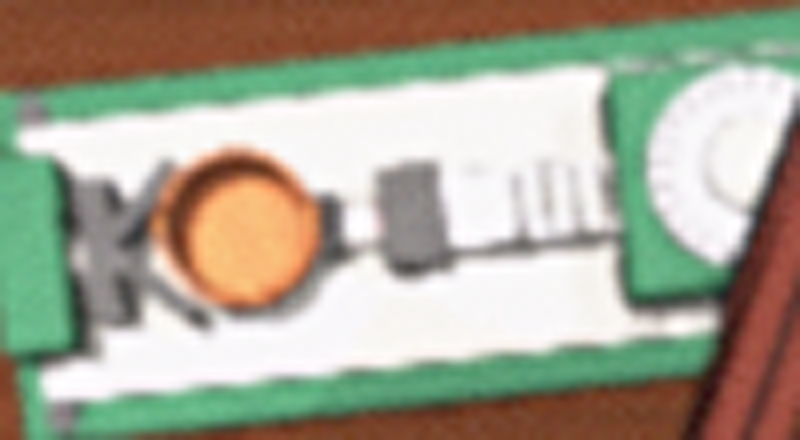

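The cup is now seated in the V at (240,230), and no red shows at the sleeve mouth at (378,220), so I am close. I make one small final step and check the ring's redness numerically.

```bash
F="python3 -c 'from h import *;feel()'"
cat > red.py <<'E'
from h import *
for i in range(1):
    p,d=optics.grab_frame("top"); r=p[209:216,261:272].astype(int); print((r[...,0]-(r[...,1]+r[...,2])/2).mean(0).round(1), r[...,1].mean(0).round())
feel()
E
python3 red.py
python3 -m jog '{"claw":[0.1],"delta_pos":[[0.0007,-0.0002,0]],"turn":[0]}'>/dev/null; eval $F
python3 red.py
python3 -m jog '{"claw":[0.1],"delta_pos":[[0,0,0]],"turn":[0]}'>/dev/null; eval $F
```

```text
[ 2.5  5.9  5.9  4.   4.1  7.9 11.6  6.   5.8  4.9  5.3] [102. 141. 214. 237. 237. 217. 166. 140. 136. 140. 137.]
t 21.00 ang 200.7 r 69.2 drag 10.9 radial 1.9 z 154.9
t 21.12 ang 200.3 r 69.2 drag 12.6 radial 3.0 z 154.9
[3.1 3.9 5.5 4.2 3.7 8.4 9.9 6.  5.3 5.6 5.1] [103. 141. 215. 237. 237. 213. 163. 139. 137. 140. 139.]
t 21.18 ang 200.3 r 69.2 drag 10.6 radial 2.6 z 154.9
t 21.30 ang 200.3 r 69.2 drag 11.1 radial 1.8 z 154.9
```

```bash
F="python3 -c 'from h import *;feel()'"
python3 -m jog '{"claw":[0.1],"delta_pos":[[0.0005,-0.0002,0]],"turn":[0]}'>/dev/null; eval $F
python3 red.py; eval $F
```

```text
t 21.43 ang 200.0 r 69.2 drag 11.2 radial 1.7 z 155.0
[2.9 5.5 4.6 4.1 4.4 7.3 6.1 6.9 5.  5.2 4.9] [103. 149. 217. 237. 236. 209. 159. 137. 139. 139. 138.]
t 21.48 ang 199.9 r 69.2 drag 11.8 radial 2.5 z 155.0
t 21.48 ang 199.9 r 69.2 drag 11.8 radial 2.5 z 155.0
```

```bash
F="python3 -c 'from h import *;feel()'"
python3 -m jog '{"claw":[0.1,0.1],"delta_pos":[[-0.001,0.0003,0],[0,0,0]],"turn":[0,0]}'>/dev/null; eval $F
python3 -m jog '{"claw":[0.1,0.1],"delta_pos":[[-0.0005,0.0002,0],[0,0,0]],"turn":[0,0]}'>/dev/null; eval $F
```

```text
t 21.73 ang 200.1 r 69.2 drag 8.3 radial 2.1 z 154.9
t 21.98 ang 200.1 r 69.2 drag 7.0 radial 2.2 z 154.9
```

```bash
F="python3 -c 'from h import *;feel()'"
python3 -m jog '{"claw":[0.1,0.1],"delta_pos":[[-0.001,0.0004,0],[0,0,0]],"turn":[0,0]}'>/dev/null; eval $F
python3 -m jog '{"claw":[0.1,0.1],"delta_pos":[[-0.0005,0.0001,0],[0,0,0]],"turn":[0,0]}'>/dev/null; eval $F
```

```text
t 22.23 ang 200.3 r 69.2 drag 2.6 radial 3.5 z 154.8
t 22.48 ang 200.4 r 69.2 drag 1.0 radial 2.8 z 154.7
```

```bash

python3 -m jog '{"claw":[1,1,1,1,1,1,1,1],"delta_pos":[[0,0,0],[0,0,0],[0,0,0],[0,0,-0.03],[0,0,-0.04],[-0.05,0,-0.03],[-0.05,0,0],[0,0,0]],"turn":[0,0,0,0,0,0,0,0]}'
cat > fin.py <<'E'
from h import *
p,d=optics.grab_frame("top"); C=cloud("top",d); w=C[175:245,215:340]; z=w[...,2]; m=(z>170)&(z<190)
if m.any(): k=w2f(w[m].mean(0)); print("knob",k,"ang",np.rad2deg(np.arctan2(k[1]+115,k[0]))%360)
r=p[209:216,261:272].astype(int); print((r[...,0]-(r[...,1]+r[...,2])/2).mean(0).round(1))
q,_=optics.grab_frame("side")
for c in ("top","side"):
  for n in ('cup','crank_knob','brass_cup'): print(c,n,[(w2f(q_['centre']).round(1),round(q_['centre'][2]),round(q_['conf'],2)) for q_ in optics.pinpoint(c,n)[:5]])
a=cv2.resize(p[185:245,220:330,::-1],(400,218),interpolation=cv2.INTER_CUBIC); b=cv2.resize(q[180:280,220:345,::-1],(400,320),interpolation=cv2.INTER_CUBIC)
cv2.imwrite("pics/final.png",np.vstack([a,b])); st()
E
python3 fin.py
```

```text
clock: 23.48
tool_pos: [502.1, -223.0, 253.4]
tool_rot: [0.678, 0.735, -0.0, 0.0]
force: [-0.4, 0.5, -0.4]
finger_gap: 85.5
finger_force: 0.0
knob [ -65.75544927 -139.83897104] ang 200.69394362726527
[3.4 5.4 5.1 3.9 4.2 6.4 5.6 5.6 5.7 5.9 5.4]
top cup [(array([ 58.1, 266.2]), 0, 0.83), (array([-27.5, 399.2]), -1, 0.82), (array([186.3, 359.2]), 2, 0.72), (array([ 112.9, -382.3]), 0, 0.71), (array([-151.1,  339.2]), -7, 0.65)]
top crank_knob [(array([ -66.1, -142.5]), 160, 0.85)]
top brass_cup [(array([-116.2, -384.5]), -3, 0.73)]
side cup [(array([-18.3, 400.5]), 1, 0.76), (array([ 56.7, 266.8]), -2, 0.69), (array([ 65.2, 367.5]), 3, 0.69), (array([ 2.5, 61.7]), 32, 0.51)]
side crank_knob [(array([ -69.5, -137.6]), 157, 0.81)]
side brass_cup [(array([-114.1, -382.4]), 0, 0.78)]
t 23.875 f [ -64.9 -237.1] z 253.4 F [-0.   0.2  0.9] gap 85.4
```

View pics/final.png

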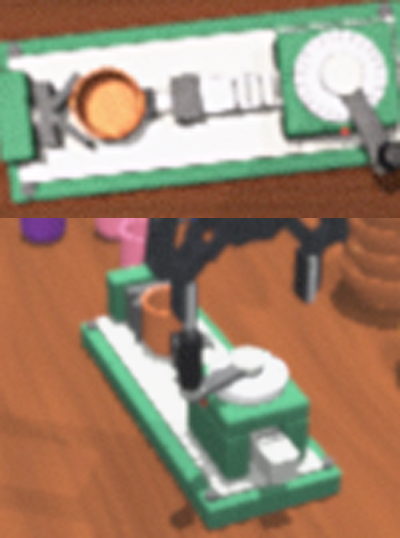

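The last pictures show the cup upright and seated in the V at top crop (107,103). The ring is inside the sleeve at (180,98), the handle is at 200.7° and free, and the gripper is clear. Everything else stands where it was, so I hand in.

```bash
python3 -c "
from rig import env
print(env.job_done())"
```

```text
the job is handed in; nothing more can be done
None
```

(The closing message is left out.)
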